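# Re-clamp the printing block with its carved face out

## Robot

A 6-joint arm with a two-finger parallel gripper is mounted at the origin on the work surface. World frame = base frame: x ahead of the robot, y to its left, z up, the work surface at z = 0. Lengths are in mm, angles in rad, forces in N, time in s.
With the tool pointing down it reaches from about 300 to 775 mm from the base axis. Payload 14.6 kg.
Tool frame: the origin (TCP) lies on the centre line of the jaws, within the pads' length; the fingertips stand manip.tcp_to_tips ahead of it and the grasp point (between the pads) lies 5 mm behind it (manip.tcp_to_tips is the distance from the TCP to the fingertips, in mm); z points along the fingers, y is the direction in which the jaws open and shut (so a half turn about z gives the same grasp; the last joint's range is limited). The gripper opens to 94 mm and grips with 3 to 60 N. Pads are 16 mm wide; open, the fingers measure 119 mm over their backs; the gripper's body (75 mm by 177 mm) begins 78 mm behind the grasp point.
Start: joints at [-1.233, 0.3, 1.521, -0, 1.321, -0.067], TCP at [216.601, -505.542, 219.446] pointing down, gripper open.
Joint ranges: [-3.03, 3.03], [-0.79, 2.21], [0.23, 2.52], [-1.04, 4.18], [0, 3.07], [-2.55, 2.55]. Speed limits (rad/s): [2.22, 2.22, 2.57, 3.14, 3.14, 3.14].

## Interface

Orientations are given as [roll, pitch, yaw] about the fixed x, y, z axes, in that order (R = Rz(yaw) Ry(pitch) Rx(roll)).
In Python, from cell import manip, optics, workorder gives the robot as it stands. The module is installed in compiled form; this text tells all that it offers.
- The arm moves only by the tool jog_arm, never from a script. Its argument "deltas" is text: rows parted by semicolons, each of 5 numbers parted by spaces: the shift along the tool's x, y, z in mm, then the turn about the tool's z in rad, then the finger opening in mm, from 0 to 94. In form: tx ty tz twist grip; .... A call has exactly 10 rows; each row is the pose to reach, as a shift and turn from the pose commanded when the call began, along the tool's axes at that moment; what a row does not reach only later rows make up. A row lasts 1/8 s, in which the tool goes at most 62.5 mm and 10.7 degrees, less where a joint would pass 70% of its speed; a pose out of reach is approached as far as the arm can. A call with a gripper value outside its range is refused whole. The fingers move at their own pace and stop on an object; "squeeze" is the grip in N (left out, the last holds). Time passes only in rows, so rows that repeat a pose let the fingers close, or fill a call up. It gives the time, the measured TCP pose, the force and the opening at its end, in the units of the state.
- manip.read_state(): the state, without advancing time (a new reading comes with each control period).
- optics.camera(name): name is "side" or "top"; returns (picture, depth): 400x640x3 uint8, red, green, blue; 400x640 float32, mm along the optical axis (not along the pixel's ray), 0 where there is no reading.
- optics.get_calibration(name): a dict with "intrinsics" (3x3 intrinsics, pixels), "R" (3x3) and "t" (3): a world point X has camera coordinates R X + t. Camera axes: x right, y down, z forward; pixel columns grow to the right and rows downward; lengths in mm; the calibration is good to about 2 mm. A picture is of the moment at which its call begins. get_calibration takes no time and is no camera call.
- workorder.sign_off(): hands the job in, once; it reports no verdict.
The state is a dict: "clock": time; "joints": joint angles; "qd": joint speeds; "effort": joint torques, N m; "eef_pos": TCP position; "eef_rot": TCP orientation; "wrist_force": force on the tool from outside, world axes, zero at the start; "moment": the same for the moment, N m; "finger_gap": finger opening in mm.
Only numpy, scipy, OpenCV 4.12 (cv2) and the standard library are available. Lean on these libraries where they do the work, as an engineer would, in place of code of your own. Each camera call takes 0.05 s, during which the arm holds its last target.

## Task

The wooden printing block is held in the bench vice by its two broad faces, so its carved face is hidden against the fixed jaw. Slide the jaw open by its knob, lift the block clear of the jaws, and set it down again without dropping it, upright and flat on the vice bed, about central in the jaws, a quarter turn round so that the carved face looks out over the open front of the vice (the side without the steel stop strip). Then slide the jaw shut until the block is snug between both jaws, and leave the other things on the table where they are.

Things in the scene. Friction and masses are not known exactly. Their poses are not given: they have to be found in the camera images.
- vice: grey slide-jaw bench vice fixed to the table, turned only about the vertical; base plate 140 (x) x 310 (y) x 18 mm; origin at the centre of the plate's underside. The bed where the block stands is the plate's top, z = 18 mm. The jaw slides along y. +x is the open front; a steel stop strip 10 mm high runs along the -x edge (x = -70 to -60 mm), the back, and need not be touched
- fixed_jaw (a point): middle of the top edge of the fixed jaw's wood-lined clamping face: vice x = 0, y = -60 mm, z = 58 mm. The face looks to vice +y and is 90 mm long in x, 40 mm high above the bed
- slide_jaw (a joint): free gap between the jaw faces, m: 0 shut, 0.10 fully open; opens along vice +y. About 4 N of friction; it stays where it is left. The sliding jaw is as long and high as the fixed one (top at z = 58 mm). Starts almost closed on the block's 36 mm thickness
- jaw_knob (a point): centre of the top of the upright round black knob on the sliding jaw: 24 mm diameter, top 90 mm above the table, graspable over its upper 40 mm (it stands on a carriage whose top is at 42 mm). At vice x = 0, 80 mm behind the sliding jaw's face, so at vice y = joint value + 20 mm
- block: wooden relief-printing block, 36 (x) x 62 (y) x 95 mm (z), about 0.2 kg; origin at the centre of its underside. Its +x face is carved: raised black feather motif in a frame; the others are plain. Starts upright on the bed, top 113 mm above the table, block +x along vice -y. Wanted at the end: block +x along vice +x, clamped across its 62 mm width
- carved_face (a point): centre of the block's carved face: 18 mm from the block's axis along its +x, 47.5 mm above its underside
- jar: glass jar with two brushes standing in it, 80 mm diameter, 130 mm tall (brush tips 200 mm), bystander; origin at the centre of its underside
- flask: steel drinking flask with a cap, 68 mm diameter, 190 mm tall, bystander; origin at the centre of its underside
- offcut_box: small grey open box of wood offcuts, 90 x 120 x 45 mm, bystander; origin at the centre of its underside
Things that resemble listed ones, but are neither listed nor needed, are in the scene too. What is shaped like the block but purple or red is not meant.

How it is judged:
By the outcome, as a careful person would: the job done as asked, in the order asked, and still so for the second after the job is handed in, with the robot touching nothing.
It also fails if it takes over 61 s, if anything falls off the work surface, if the arm or the gripper's body presses on something with over 40 N, if the wrist force passes 120 N, or if a joint passes its speed limit or range.

## Working session

There is one attempt and no reset: what is moved stays moved. The work goes in short steps, Python scripts to look and compute and a tool call to move; the robot and the scene stay as the last step left them, time stands still between calls to the robot, and variables do not carry over. Pictures are saved under pics/ and viewed, and the job is handed in when it is done.

Besides the shell and the picture viewer there is one more tool, called after "Emit:" as a command line: name --argument value ..., lists and objects as JSON in quotes. jog_arm: Moves the arm, as the interface text tells. Its arguments: {"type":"object","properties":{"deltas":{"type":"string"},"squeeze":{"type":"number"}},"required":["deltas"]}

```bash
mkdir -p pics
python3 - <<'E'
from cell import manip, optics
import cv2, numpy as np
print(manip.tcp_to_tips, manip.read_state())
for n in("top","side"):
    p,d=optics.camera(n); cv2.imwrite(f"pics/{n}0.png",p[:,:,::-1]); np.savez(f"{n}0.npz",p=p,d=d)
    print(n,optics.get_calibration(n))
E
```

```text
14.0 {'clock': 0.0, 'joints': array([-1.23260944e+00,  3.00473176e-01,  1.52156718e+00, -1.30340583e-05,
        1.32069344e+00, -6.66085021e-02]), 'qd': array([-0.00021835, -0.00090306, -0.00079713, -0.00082046,  0.00064727,
        0.00201337]), 'effort': array([-1.61739157e-03, -5.31820428e+01, -3.52734804e+01,  7.07103079e-02,
        2.42884067e-02, -1.09568807e-04]), 'eef_pos': array([ 216.51714349, -505.32814622,  218.89106353]), 'eef_rot': array([-3.14045320e+00, -6.33565998e-05,  4.04798586e-01]), 'wrist_force': array([-0.09122912,  0.18902171, -0.12570871]), 'moment': array([ 0.01797242, -0.01230015,  0.01183858]), 'finger_gap': 94.11055885763452}
top {'intrinsics': array([[381.12344566,   0.        , 320.04640844],
       [  0.        , 381.12344566, 193.44029884],
       [  0.        ,   0.        ,   1.        ]]), 'R': array([[ 0.02057313, -0.99941432, -0.02734544],
       [-0.99007162, -0.01656157, -0.13958476],
       [ 0.13905012,  0.02994564, -0.98983247]]), 't': array([  -4.77364175,  603.97817538, 1091.27333945])}
side {'intrinsics': array([[452.97838957,   0.        , 317.31366035],
       [  0.        , 452.97838957, 203.0002416 ],
       [  0.        ,   0.        ,   1.        ]]), 'R': array([[ 0.9868477 , -0.16114501, -0.01280248],
       [-0.13367527, -0.76895592, -0.62517015],
       [ 0.09089851,  0.6186591 , -0.78038348]]), 't': array([-574.25956346,  123.44437634, 1095.45680952])}
```

View pics/top0.png

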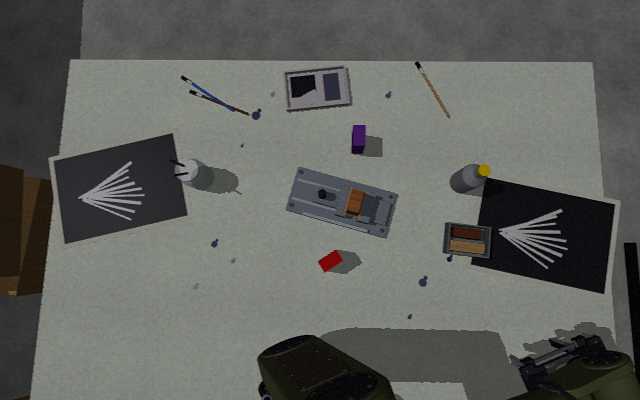

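View pics/side0.png

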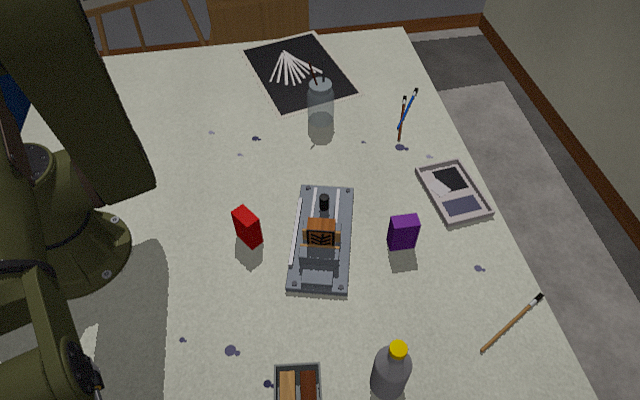

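Run:
```python
import cv2, numpy as np
a=np.load('top0.npz')['p'][120:280,270:430,::-1]; b=np.load('side0.npz')['p'][170:310,230:430,::-1]
cv2.imwrite('pics/c1.png',cv2.resize(a,None,fx=3.7,fy=3.7,interpolation=cv2.INTER_CUBIC))
cv2.imwrite('pics/c2.png',cv2.resize(b,None,fx=4,fy=4,interpolation=cv2.INTER_CUBIC))
```

```text
(no output)
```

View pics/c1.png

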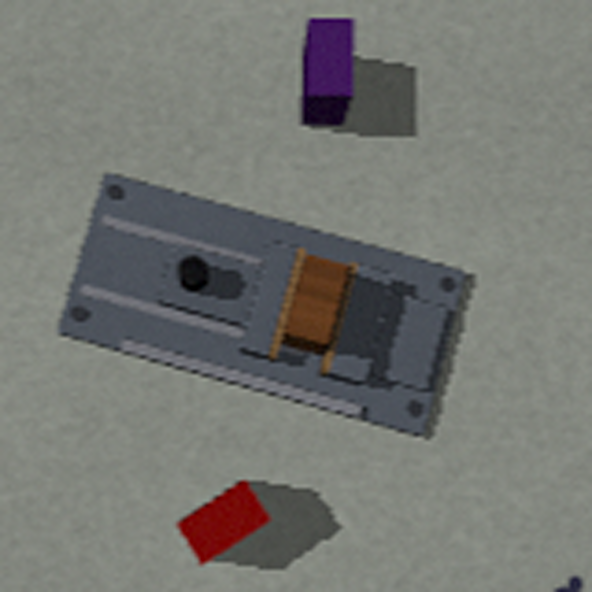

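View pics/c2.png

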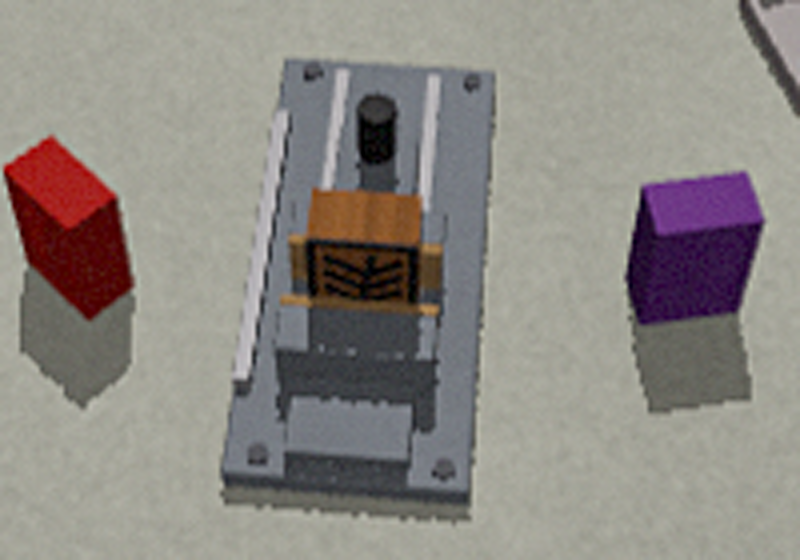

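```bash
cat > h.py <<'E'
import numpy as np, cv2
from cell import optics
def cloud(n,d):
    c=optics.get_calibration(n);K=c['intrinsics'];v,u=np.mgrid[0:400,0:640]
    P=np.stack([(u-K[0,2])/K[0,0]*d,(v-K[1,2])/K[1,1]*d,d],-1)
    return (P-c['t'])@c['R']
def ray(n,uv,z):
    c=optics.get_calibration(n);K=c['intrinsics'];uv=np.atleast_2d(uv).astype(float)
    D=np.c_[(uv[:,0]-K[0,2])/K[0,0],(uv[:,1]-K[1,2])/K[1,1],np.ones(len(uv))]@c['R']
    C=-c['R'].T@c['t']; return C+D*((z-C[2])/D[:,2])[:,None]
def vice_xy(pose,p):
    x,y,t=pose;c,s=np.cos(t),np.sin(t);d=np.asarray(p)[...,:2]-[x,y]
    return np.stack([d[...,0]*c+d[...,1]*s,-d[...,0]*s+d[...,1]*c],-1)
def world(pose,p):
    x,y,t=pose;c,s=np.cos(t),np.sin(t);p=np.asarray(p,float)
    return np.stack([x+p[...,0]*c-p[...,1]*s,y+p[...,0]*s+p[...,1]*c],-1)
E
python3 - <<'E'
from h import *
cr=np.array([[106,174],[473,273],[430,437],[60,333]])/3.7+[270,120]-.35
W=ray('top',cr,18)[:,:2]; print(W.round(1)); print([np.linalg.norm(W[i]-W[i-1]).round(1) for i in range(4)])
V=np.array([[70,155],[70,-155],[-70,-155],[-70,155]],float)
m=W.mean(0);A=W-m
t=np.arctan2((V[:,0]*A[:,1]-V[:,1]*A[:,0]).sum(),(V*A).sum());print('pose corners',m,t)
s=np.array([[286,60],[495,72],[468,490],[223,472]])/4+[230,170]-.35
Ws=ray('side',s,18)[:,:2];print('side',Ws.round(1),Ws.mean(0)); A=Ws-Ws.mean(0); print(np.arctan2((V[:,0]*A[:,1]-V[:,1]*A[:,0]).sum(),(V*A).sum()))
pose=(*m,t)
for n in('top','side'):
    z=np.load(n+'0.npz');p=z['p'].astype(int);P=cloud(n,z['d'].astype(float));vx=vice_xy(pose,P)
    reg=(abs(vx[...,0])<80)&(abs(vx[...,1])<165)
    pl=reg&(P[...,2]>11)&(P[...,2]<60)
    hi=reg&(P[...,2]>103); kn=reg&(P[...,2]>84)&(p.max(-1)<60)&(vx[...,1]>25)
    mask=(reg&(P[...,2]>10)); r=cv2.minAreaRect(P[mask][:,:2].astype(np.float32));print(n,'plate rect',r)
    r=cv2.minAreaRect(P[hi][:,:2].astype(np.float32));print('block',r,vice_xy(pose,np.array(r[0])),np.median(P[hi][:,2]))
    print('knob',kn.sum(),P[kn].mean(0),vx[kn].mean(0))
    for nm,mk in(('red',(p[...,0]>100)&(p[...,1]<40)&(p[...,2]<40)),('purple',(p[...,2]>50)&(p[...,1]<35)&(p[...,0]<110)&(p[...,0]>35))):
        mk=mk&(P[...,2]>85)&(P[...,0]>200)
        print(nm,mk.sum(),P[mk].mean(0).round(0) if mk.any() else 0)
E
```

```text
[[ 689.3   75.8]
 [ 611.3 -226.8]
 [ 477.5 -191.4]
 [ 556.1  109.7]]
[np.float64(137.5), np.float64(312.5), np.float64(138.4), np.float64(311.2)]
pose corners [583.55496089 -58.17422093] -0.25381206575462784
side [[ 557.   112.4]
 [ 691.2   78.3]
 [ 612.5 -217.2]
 [ 480.  -183.4]] [585.18158834 -52.48025369]
1.3173156999180113
top plate rect ((585.1860961914062, -55.65081787109375), (309.8682556152344, 140.79461669921875), 75.21986389160156)
block ((575.86181640625, -96.00389862060547), (35.91476058959961, 62.489009857177734), 75.27056121826172) [  2.05219625 -38.54941603] 112.67454207409924
knob 54 [598.74096078  -0.83179838  89.21058301] [ 0.3010385  59.31844058]
red 275 [409. -27.  95.]
purple 244 [ 768. -103.   95.]
side plate rect ((584.6263427734375, -53.25270080566406), (313.34405517578125, 140.06546020507812), 75.25186920166016)
block ((575.6712036132812, -93.83447265625), (40.01418685913086, 61.911415100097656), 74.86270904541016) [  1.32295671 -36.49735562] 112.56118083561884
knob 52 [ 5.98978045e+02 -3.63295283e-01  8.91508796e+01] [ 0.41288779 59.83146469]
red 296 [408. -27.  98.]
purple 56 [ 757. -127.  107.]
```

```bash
cat >> h.py <<'E'
POSE=(585.,-55.,-0.257)
def go(vx,vy,z,yaw):
    from cell import manip
    s=manip.read_state();p=s['eef_pos'];Y=s['eef_rot'][2];w=world(POSE,[vx,vy]);d=w-p[:2]
    dy=(yaw-Y+np.pi)%(2*np.pi)-np.pi
    print(f"t={s['clock']:.2f} at",p.round(1),'yaw',round(Y,3),'vice',vice_xy(POSE,p).round(1),'F',s['wrist_force'].round(1),'gap',round(s['finger_gap'],1),'q',s['joints'].round(2))
    print('-> tool dx dy dz tw',round(d[0]*np.cos(Y)+d[1]*np.sin(Y),1),round(d[0]*np.sin(Y)-d[1]*np.cos(Y),1),round(p[2]-z,1),round(-dy,3))
E
python3 -c "
from h import *
go(0,58,190,1.314)"
```

```text
t=0.10 at [ 216.5 -505.3  219. ] yaw 0.405 vice [-241.9 -529.2] F [-0.4  0.4 -0.4] gap 94.1 q [-1.23  0.3   1.52 -0.    1.32 -0.07]
-> tool dx dy dz tw 551.7 -314.6 29.0 -0.909
```

Emit:
jog_arm --deltas "40 -23 0 -0.05 60; 95 -54 0 -0.14 60; 150 -85 0 -0.24 60; 205 -117 0 -0.34 60; 260 -148 0 -0.44 60; 315 -180 5 -0.54 60; 370 -211 10 -0.64 60; 425 -242 15 -0.74 60; 480 -274 20 -0.83 60; 530 -302 25 -0.909 60"

```text
clock: 1.35
eef_pos: [584.3, -19.2, 194.3]
eef_rot: [-3.141, 0.0, 1.317]
wrist_force: [0.2, -1.1, 0.2]
finger_gap: 59.8
```

```bash
python3 -c "
from h import *
go(0,57,67,1.314)"
```

```text
t=1.35 at [584.3 -19.2 194.3] yaw 1.317 vice [-9.8 34.4] F [ 0.2 -1.1  0.2] gap 59.8 q [-0.1   0.4   1.45 -0.    1.29  0.16]
-> tool dx dy dz tw 22.5 9.9 127.3 0.003
```

Emit:
jog_arm --deltas "12 5 10 0.003 60; 22.5 10 25 0.003 60; 22.5 10 45 0.003 60; 22.5 10 65 0.003 60; 22.5 10 83 0.003 60; 22.5 10 98 0.003 60; 22.5 10 110 0.003 60; 22.5 10 120 0.003 60; 22.5 10 127 0.003 60; 22.5 10 127 0.003 60"

```text
clock: 2.6
eef_pos: [598.7, -1.8, 67.3]
eef_rot: [-3.141, 0.0, 1.311]
wrist_force: [-0.7, -0.2, 0.4]
finger_gap: 60.2
```

Run:
```python
from h import *
go(0,57,67,1.314)
for n in('top','side'):
    p,d=optics.camera(n);u,v=(322,194) if n=='top' else (324,203)
    cv2.imwrite(f'pics/k_{n}.png',cv2.resize(p[v-60:v+60,u-70:u+70,::-1],None,fx=4,fy=4))
a=np.hstack([cv2.imread('pics/k_top.png'),cv2.imread('pics/k_side.png')]);cv2.imwrite('pics/k.png',cv2.resize(a,(800,343)))
```

```text
t=2.60 at [598.7  -1.8  67.3] yaw 1.311 vice [-0.3 54.9] F [-0.7 -0.2  0.4] gap 60.2 q [-0.06  0.57  1.52 -0.    1.06  0.2 ]
-> tool dx dy dz tw 2.1 0.3 0.3 -0.003
```

View pics/k.png

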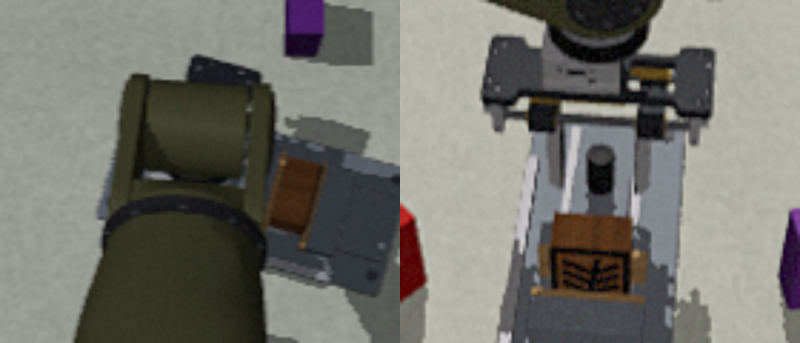

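Emit:
jog_arm --deltas "2 0 0 0 60; 2 0 0 0 40; 2 0 0 0 22; 2 0 0 0 20; 2 0 0 0 20; 2 0 0 0 20; 2 0 0 0 20; 2 0 0 0 20; 2 0 0 0 20; 2 0 0 0 20" --squeeze 25

```text
clock: 3.95
eef_pos: [600.0, -0.1, 67.7]
eef_rot: [3.14, -0.0, 1.311]
wrist_force: [6.8, -1.6, -2.8]
finger_gap: 23.7
```

Emit:
jog_arm --deltas "3 0 0 0 20; 8 0 0 0 20; 14 0 0 0 20; 20 0 0 0 20; 26 0 0 0 20; 32 0 0 0 20; 37 0 0 0 20; 41 0 0 0 20; 44 0 0 0 20; 44 0 0 0 20"

```text
clock: 5.2
eef_pos: [611.1, 42.2, 67.7]
eef_rot: [3.14, 0.0, 1.311]
wrist_force: [4.1, -2.5, -1.7]
finger_gap: 23.5
```

Emit:
jog_arm --deltas "0 0 0 0 30; 0 0 0 0 50; 0 0 0 0 60; 0 0 -15 0 60; 0 0 -40 0 60; 0 0 -70 0 60; 0 0 -100 0 70; 0 0 -110 0 80; 0 0 -110 0 85; 0 0 -110 0 85"

```text
clock: 6.45
eef_pos: [610.2, 42.6, 176.4]
eef_rot: [-3.14, 0.0, 1.311]
wrist_force: [-0.1, 0.5, -0.0]
finger_gap: 85.1
```

Run:
```python
from h import *
go(0,-42,180,1.314)
p,d=optics.camera('side')
cv2.imwrite('pics/s1.png',cv2.resize(p[140:310,230:430,::-1],None,fx=3.5,fy=3.5))
P=cloud('side',d.astype(float));vx=vice_xy(POSE,P);hi=(abs(vx[...,0])<80)&(abs(vx[...,1]+42)<45)&(P[...,2]>107)&(P[...,2]<118)
r=cv2.minAreaRect(P[hi][:,:2].astype(np.float32));print(r,vice_xy(POSE,r[0]))
```

```text
t=6.45 at [610.2  42.6 176.4] yaw 1.311 vice [ -0.5 100.8] F [-0.1  0.5 -0. ] gap 85.1 q [0.01 0.47 1.38 0.   1.29 0.27]
-> tool dx dy dz tw -142.8 0.9 -3.6 -0.003
((575.9354248046875, -93.18021392822266), (38.46898651123047, 61.85280990600586), 74.82755279541016) [  0.93778936 -39.230292  ]
```

View pics/s1.png

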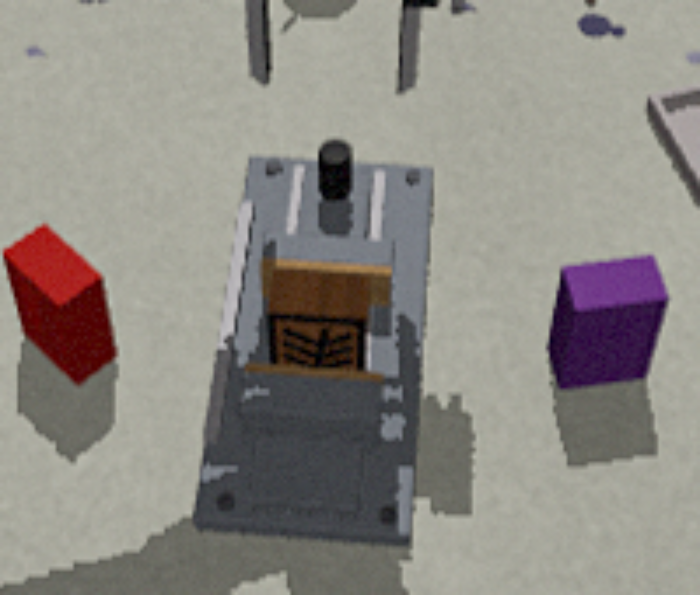

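Emit:
jog_arm --deltas "-25 0 0 0 88; -55 0 0 0 88; -85 1 0 0 88; -110 1 0 0 88; -130 1 0 0 88; -141 1.5 5 0 88; -142 1.5 15 0 88; -142 1.5 25 0 88; -142 1.5 32 0 88; -142 1.5 32 0 88"

```text
clock: 7.75
eef_pos: [575.4, -94.6, 144.9]
eef_rot: [-3.14, -0.0, 1.311]
wrist_force: [-1.5, 0.6, 0.8]
finger_gap: 87.7
```

Run:
```python
from h import *
go(1,-41,84,1.314)
p,d=optics.camera('side')
cv2.imwrite('pics/s2.png',cv2.resize(p[140:310,230:430,::-1],None,fx=3.5,fy=3.5))
```

```text
t=7.75 at [575.4 -94.6 144.9] yaw 1.311 vice [  0.8 -40.7] F [-1.5  0.6  0.8] gap 87.7 q [-0.23  0.44  1.51  0.    1.19  0.03]
-> tool dx dy dz tw -0.3 0.2 60.9 -0.003
```

View pics/s2.png

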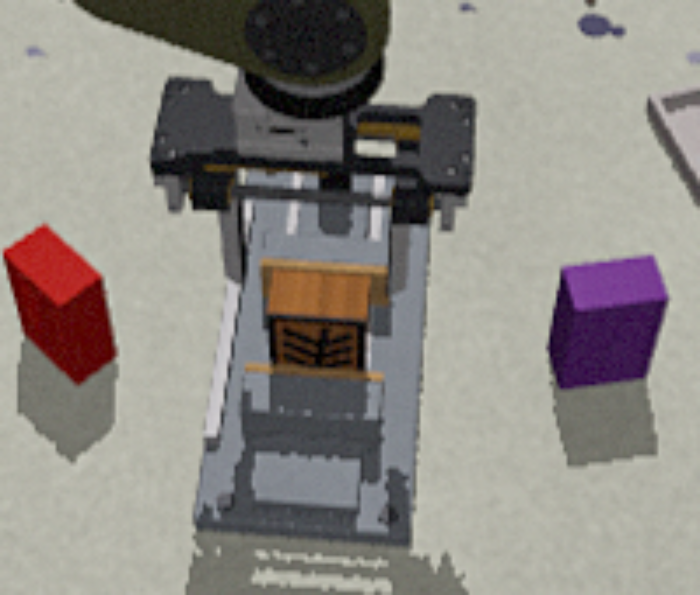

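Emit:
jog_arm --deltas "0 0 8 0 88; 0 0 20 0 88; 0 0 32 0 88; 0 0 43 0 88; 0 0 52 0 88; 0 0 58 0 88; 0 0 61 0 88; 0 0 61 0 88; 0 0 61 0 75; 0 0 61 0 66" --squeeze 25

```text
clock: 9.05
eef_pos: [575.7, -95.1, 84.9]
eef_rot: [3.141, -0.0, 1.311]
wrist_force: [-1.1, -0.2, -0.7]
finger_gap: 71.6
```

Emit:
jog_arm --deltas "0 0 0 0 62; 0 0 0 0 55; 0 0 0 0 55; 0 0 0 0 55; 0 0 0 0 55; 0 0 0 0 55; 0 0 0 0 55; 0 0 -2 0 55; 0 0 -5 0 55; 0 0 -9 0 55"

```text
clock: 10.3
eef_pos: [575.4, -95.0, 93.6]
eef_rot: [-3.141, 0.0, 1.311]
wrist_force: [-0.2, 0.1, -1.1]
finger_gap: 61.5
```

Emit:
jog_arm --deltas "0 0 -5 0 55; 0 0 -12 0 55; 0 0 -20 0 55; 0 0 -29 0 55; 0 0 -38 0 55; 0 0 -47 0 55; 0 0 -55 0 55; 0 0 -61 0 55; 0 0 -65 0 55; 0 0 -65 0 55"

```text
clock: 11.55
eef_pos: [575.6, -95.1, 158.8]
eef_rot: [3.141, -0.0, 1.311]
wrist_force: [-0.5, -0.1, -2.0]
finger_gap: 61.6
```

Run:
```python
from h import *
go(1,-25,154,1.314+np.pi/2)
p,d=optics.camera('side')
cv2.imwrite('pics/s3.png',cv2.resize(p[140:310,230:430,::-1],None,fx=3.5,fy=3.5))
```

```text
t=11.55 at [575.6 -95.1 158.8] yaw 1.311 vice [  1.1 -41.1] F [-0.5 -0.1 -2. ] gap 61.6 q [-0.23  0.43  1.49  0.    1.22  0.03]
-> tool dx dy dz tw 16.1 -0.1 4.8 -1.574
```

View pics/s3.png

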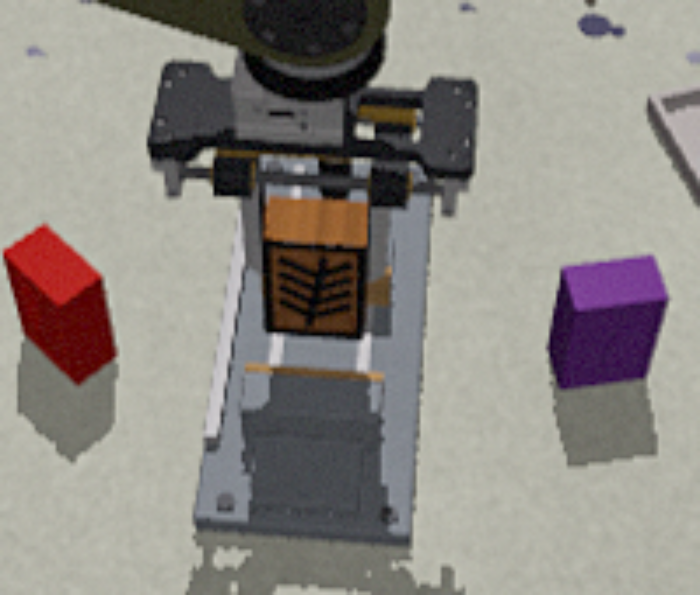

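Emit:
jog_arm --deltas "3 0 0 -0.1 55; 6 0 0 -0.25 55; 9 0 0 -0.4 55; 12 0 0 -0.55 55; 14 0 0 -0.7 55; 16 0 0 -0.85 55; 18 0 0 -1.0 55; 18 0 0 -1.15 55; 18 0 0 -1.28 55; 18 0 0 -1.38 55"

```text
clock: 12.85
eef_pos: [580.0, -77.6, 158.2]
eef_rot: [-3.141, -0.001, 2.695]
wrist_force: [-0.1, 0.2, -1.7]
finger_gap: 61.6
```

Emit:
jog_arm --deltas "0 0 0 -0.06 55; 0 0 0 -0.13 55; 0 0 0 -0.18 55; 0 0 0 -0.192 55; 0 0 0 -0.192 55; 0 0 0 -0.192 55; 0 0 0 -0.192 55; 0 0 0 -0.192 55; 0 0 0 -0.192 55; 0 0 0 -0.192 55"

```text
clock: 14.1
eef_pos: [580.2, -77.6, 158.7]
eef_rot: [3.142, 0.0, 2.883]
wrist_force: [0.4, -0.3, -1.2]
finger_gap: 61.9
```

Run:
```python
from h import *
go(1,-23,85.3,1.314+np.pi/2)
for n in('side','top'):
    p,d=optics.camera(n); np.savez(n+'4.npz',p=p,d=d)
    q=p[140:310,230:430] if n=='side' else p[120:280,270:430]
    cv2.imwrite(f'pics/{n}4.png',cv2.resize(q[:,:,::-1],None,fx=3.5,fy=3.5))
```

```text
t=14.10 at [580.2 -77.6 158.7] yaw 2.883 vice [  1.1 -23.1] F [ 0.4 -0.3 -1.2] gap 61.9 q [-0.2   0.43  1.49  0.    1.22 -1.51]
-> tool dx dy dz tw 0.1 0.1 73.4 -0.002
```

View pics/side4.png

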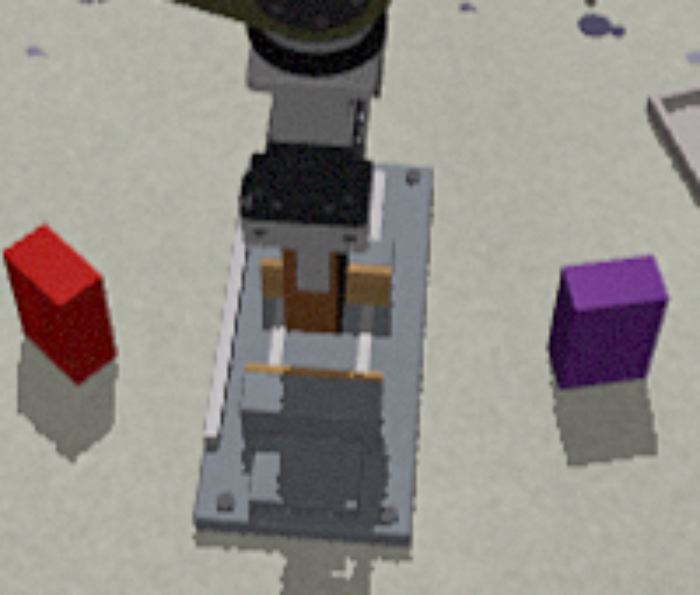

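View pics/top4.png

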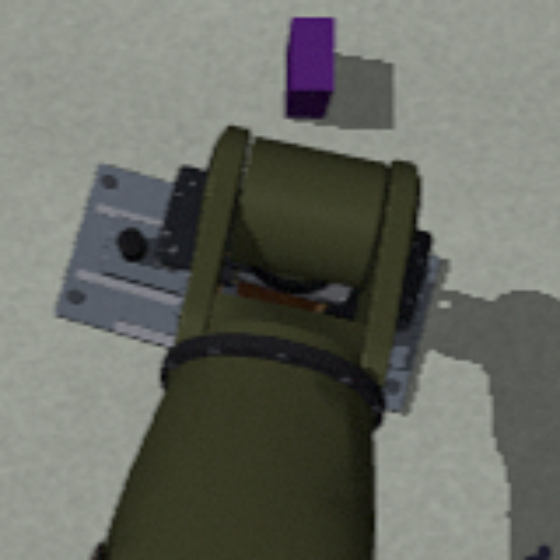

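Emit:
jog_arm --deltas "0.5 0 6 0 55; 1 0 15 0 55; 1.5 0 25 0 55; 1.5 0 35 0 55; 1.5 0 45 0 55; 1.5 0 54 0 55; 1.5 0 61 0 55; 1.5 0 66 0 55; 1.5 0 69 0 55; 1.5 0 71 0 55"

```text
clock: 15.45
eef_pos: [578.8, -77.3, 87.6]
eef_rot: [3.142, 0.0, 2.883]
wrist_force: [0.0, -0.3, -1.7]
finger_gap: 61.8
```

Emit:
jog_arm --deltas "0 0 0.3 0 55; 0 0 0.6 0 55; 0 0 0.9 0 55; 0 0 1.2 0 55; 0 0 1.5 0 55; 0 0 1.8 0 55; 0 0 2 0 55; 0 0 2 0 55; 0 0 2 0 55; 0 0 2 0 55"

```text
clock: 16.7
eef_pos: [578.8, -77.2, 85.7]
eef_rot: [3.142, 0.0, 2.883]
wrist_force: [-0.8, -0.3, -1.1]
finger_gap: 61.6
```

Run:
```python
from h import *
go(0,-23,85,1.314+np.pi/2)
p,d=optics.camera('side')
cv2.imwrite('pics/s5.png',cv2.resize(p[140:310,230:430,::-1],None,fx=3.5,fy=3.5))
```

```text
t=16.70 at [578.8 -77.2  85.7] yaw 2.883 vice [ -0.4 -23.1] F [-0.8 -0.3 -1.1] gap 61.6 q [-0.2   0.51  1.55  0.    1.08 -1.51]
-> tool dx dy dz tw -0.4 0.1 0.7 -0.002
```

View pics/s5.png

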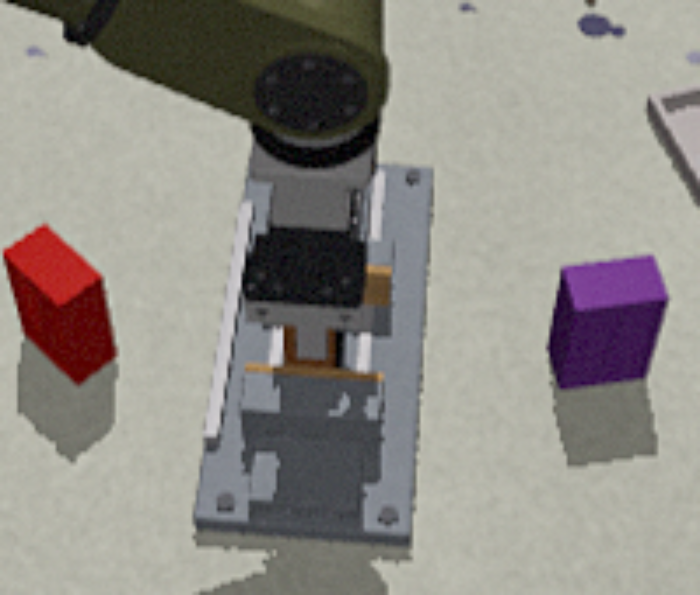

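Not yet in contact, so I'll lower gently.

Emit:
jog_arm --deltas "0 0 0.2 0 55; 0 0 0.3 0 55; 0 0 0.5 0 55; 0 0 0.7 0 55; 0 0 0.8 0 55; 0 0 0.9 0 55; 0 0 1 0 55; 0 0 1 0 55; 0 0 1 0 55; 0 0 1 0 55"

```text
clock: 18.0
eef_pos: [578.8, -77.3, 84.8]
eef_rot: [-3.142, 0.0, 2.883]
wrist_force: [-1.0, 0.7, 2.3]
finger_gap: 61.8
```

Emit:
jog_arm --deltas "0 0 0.3 0 62; 0 0 0.3 0 64; 0 0 0.3 0 67; 0 0 0.3 0 70; 0 0 0.3 0 74; 0 0 0.3 0 76; 0 0 0.3 0 76; 0 0 -5 0 76; 0 0 -15 0 76; 0 0 -28 0 76"

```text
clock: 19.25
eef_pos: [578.8, -77.3, 113.6]
eef_rot: [-3.142, 0.0, 2.883]
wrist_force: [-0.7, -0.3, -0.2]
finger_gap: 76.2
```

Emit:
jog_arm --deltas "0 0 -15 0 76; 0 0 -35 0 76; 0 0 -55 0 70; 0 0 -70 0 60; 0 0 -78 0.1 60; 0 0 -80 0.25 60; 0 0 -80 0.4 60; 0 0 -80 0.55 60; 0 0 -80 0.7 60; 0 0 -80 0.85 60"

```text
clock: 20.5
eef_pos: [578.7, -77.2, 193.1]
eef_rot: [3.142, 0.0, 2.028]
wrist_force: [-0.3, 0.1, 0.7]
finger_gap: 60.4
```

Run:
```python
from h import *
go(0,101,180,1.314)
p,d=optics.camera('side')
cv2.imwrite('pics/s6.png',cv2.resize(p[140:310,230:430,::-1],None,fx=3.5,fy=3.5))
```

```text
t=20.50 at [578.7 -77.2 193.1] yaw 2.028 vice [ -0.4 -23.1] F [-0.3  0.1  0.7] gap 60.4 q [-0.2   0.4   1.45  0.    1.29 -0.65]
-> tool dx dy dz tw 93.5 81.6 13.1 0.714
```

View pics/s6.png

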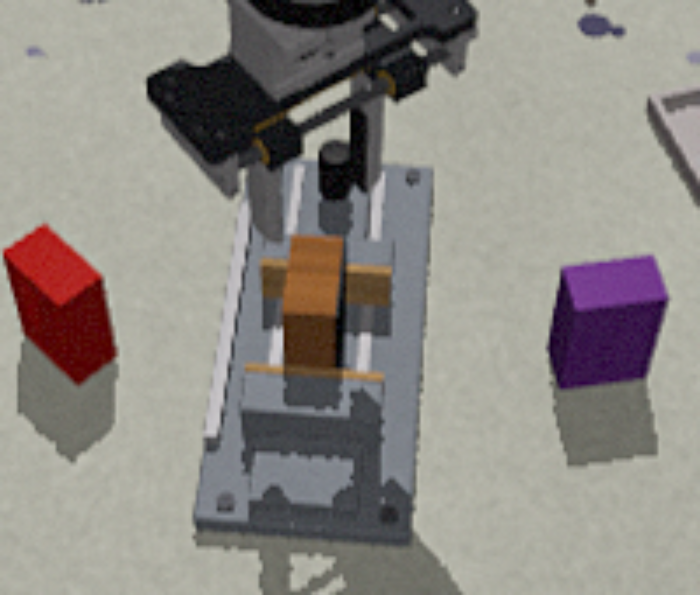

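Emit:
jog_arm --deltas "8 7 0 0.1 60; 20 17 0 0.22 60; 34 30 0 0.34 60; 48 42 0 0.46 60; 62 54 0 0.58 60; 75 65 0 0.66 60; 86 75 5 0.714 60; 93.5 81.5 10 0.714 60; 93.5 81.5 15 0.714 60; 93.5 81.5 15 0.714 60"

```text
clock: 21.8
eef_pos: [609.7, 42.3, 177.2]
eef_rot: [-3.141, 0.0, 1.32]
wrist_force: [-0.8, 0.4, -0.0]
finger_gap: 60.0
```

Run:
```python
from h import *
go(0,101,67,1.314)
p,d=optics.camera('side'); P=cloud('side',d.astype(float));vx=vice_xy(POSE,P)
cv2.imwrite('pics/s7.png',cv2.resize(p[140:310,230:430,::-1],None,fx=3.5,fy=3.5))
hi=(abs(vx[...,0])<45)&(abs(vx[...,1]+23)<45)&(P[...,2]>108)&(P[...,2]<118)
r=cv2.minAreaRect(P[hi][:,:2].astype(np.float32));print('block',r,vice_xy(POSE,r[0]))
k=(abs(vx[...,0])<25)&(abs(vx[...,1]-100)<25)&(P[...,2]>84)&(P[...,2]<94);print('knob',k.sum(),vx[k].mean(0))
```

```text
t=21.80 at [609.7  42.3 177.2] yaw 1.32 vice [ -0.8 100.4] F [-0.8  0.4 -0. ] gap 60.0 q [ 0.01  0.47  1.39 -0.    1.29  0.26]
-> tool dx dy dz tw 0.6 0.8 110.2 0.006
block ((575.9738159179688, -76.81017303466797), (65.49580383300781, 35.992340087890625), 75.34900665283203) [ -3.18602116 -23.38813622]
knob 64 [ -0.79028313 100.84307026]
```

View pics/s7.png

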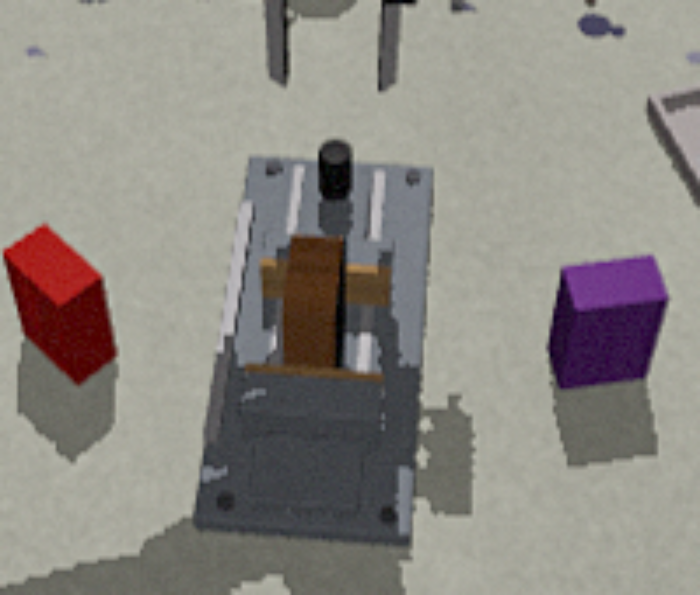

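Emit:
jog_arm --deltas "0.5 0.5 15 0 60; 0.5 0.5 35 0 60; 0.5 0.5 55 0 60; 0.5 0.5 75 0 60; 0.5 0.5 92 0 60; 0.5 0.5 103 0 60; 0.5 0.5 110 0 60; 0.5 0.5 110 0 50; 0.5 0.5 110 0 35; 0.5 0.5 110 0 24" --squeeze 30

```text
clock: 23.1
eef_pos: [610.9, 43.1, 68.2]
eef_rot: [3.141, -0.0, 1.319]
wrist_force: [0.5, 0.9, -0.2]
finger_gap: 33.5
```

Emit:
jog_arm --deltas "0 0 0 0 20; 0 0 0 0 20; 0 0 0 0 20; 0 0 0 0 20; -1 0 0 0 20; -2 0 0 0 20; -4 0 0 0 20; -6 0 0 0 20; -8 0 0 0 20; -9 0 0 0 20"

```text
clock: 24.35
eef_pos: [609.2, 34.7, 68.0]
eef_rot: [3.139, -0.001, 1.319]
wrist_force: [6.3, 2.6, -1.9]
finger_gap: 23.7
```

Emit:
jog_arm --deltas "-0.7 0 0 0 20; -1.5 0 0 0 20; -2.2 0 0 0 20; -3 0 0 0 20; -3.8 0 0 0 20; -4.5 0 0 0 20; -5.2 0 0 0 20; -6 0 0 0 20; -6.7 0 0 0 20; -7.4 0 0 0 20"

```text
clock: 25.6
eef_pos: [607.3, 27.7, 68.1]
eef_rot: [3.139, -0.001, 1.319]
wrist_force: [5.5, 4.1, -2.3]
finger_gap: 23.6
```

Emit:
jog_arm --deltas "-0.2 0 0 0 20; -0.4 0 0 0 20; -0.6 0 0 0 20; -0.8 0 0 0 20; -1 0 0 0 20; -1.2 0 0 0 20; -1.4 0 0 0 20; -1.6 0 0 0 20; -1.8 0 0 0 20; -1.8 0 0 0 20"

```text
clock: 26.85
eef_pos: [606.9, 26.0, 68.0]
eef_rot: [3.14, -0.001, 1.319]
wrist_force: [7.0, 3.0, -2.3]
finger_gap: 23.3
```

Emit:
jog_arm --deltas "-0.2 0 0 0 20; -0.4 0 0 0 20; -0.6 0 0 0 20; -0.8 0 0 0 20; -1 0 0 0 20; -1.2 0 0 0 20; -1.4 0 0 0 20; -1.6 0 0 0 20; -1.8 0 0 0 20; -1.8 0 0 0 20"

```text
clock: 28.1
eef_pos: [606.6, 24.9, 68.0]
eef_rot: [3.139, -0.002, 1.319]
wrist_force: [7.5, 8.6, -3.2]
finger_gap: 23.6
```

Emit:
jog_arm --deltas "-0.1 0 0 0 20; -0.2 0 0 0 20; -0.3 0 0 0 20; -0.4 0 0 0 20; -0.5 0 0 0 20; -0.6 0 0 0 20; -0.7 0 0 0 20; -0.8 0 0 0 20; -0.8 0 0 0 20; -0.8 0 0 0 20"

```text
clock: 29.35
eef_pos: [606.6, 24.9, 68.1]
eef_rot: [3.139, -0.003, 1.319]
wrist_force: [10.1, 13.5, -4.4]
finger_gap: 23.6
```

Emit:
jog_arm --deltas "0 0 0 0 28; 0 0 0 0 40; 0 0 0 0 55; 0 0 0 0 60; 0 0 -12 0 60; 0 0 -35 0 60; 0 0 -60 0 60; 0 0 -85 0 60; 0 0 -105 0 60; 0 0 -115 0 60"

```text
clock: 30.6
eef_pos: [605.7, 23.0, 184.5]
eef_rot: [3.14, -0.0, 1.319]
wrist_force: [0.3, 0.9, -0.8]
finger_gap: 60.1
```

Emit:
jog_arm --deltas "20 0 -10 0 60; 45 0 -20 0 60; 75 0 -25 0 60; 105 0 -25 0 60; 130 0 -25 0 60; 145 0 -25 0 60; 150 0 -25 0 60; 150 0 -25 0 60; 150 0 -25 0 60; 150 0 -25 0 60"

```text
clock: 31.85
eef_pos: [642.9, 167.7, 207.8]
eef_rot: [3.141, -0.0, 1.318]
wrist_force: [-0.9, 0.2, -0.0]
finger_gap: 60.0
```

Run:
```python
from h import *
go(0,101,67,1.314)
for n in('side','top'):
    p,d=optics.camera(n);P=cloud(n,d.astype(float));vx=vice_xy(POSE,P)
    q=p[140:310,230:430] if n=='side' else p[120:280,270:430]
    cv2.imwrite(f'pics/{n}8.png',cv2.resize(q[:,:,::-1],None,fx=3.5,fy=3.5)); cv2.imwrite(f'pics/{n}8f.png',p[:,:,::-1])
    hi=(abs(vx[...,0])<45)&(abs(vx[...,1]+23)<45)&(P[...,2]>108)&(P[...,2]<118)
    if hi.sum()>20: r=cv2.minAreaRect(P[hi][:,:2].astype(np.float32));print(n,'block',r,vice_xy(POSE,r[0]),np.median(P[hi][:,2]))
    k=(abs(vx[...,0])<25)&(abs(vx[...,1]-82)<25)&(P[...,2]>84)&(P[...,2]<94);print('knob',k.sum(),vx[k].mean(0))
```

```text
t=31.85 at [642.9 167.7 207.8] yaw 1.318 vice [ -0.6 230. ] F [-0.9  0.2 -0. ] gap 60.0 q [ 0.2   0.57  1.17 -0.    1.41  0.45]
-> tool dx dy dz tw -129.0 0.1 140.8 0.004
side block ((575.206298828125, -80.33502197265625), (64.60934448242188, 35.935340881347656), 74.87469482421875) [ -3.03238367 -26.99230576] 112.67653164520014
knob 70 [-0.59516053 82.09997238]
top block ((575.1737670898438, -82.82316589355469), (61.480953216552734, 36.467830657958984), 75.1997299194336) [ -2.43140997 -29.40700017] 112.65468130590415
knob 51 [-0.10004023 81.51288565]
```

View pics/side8.png

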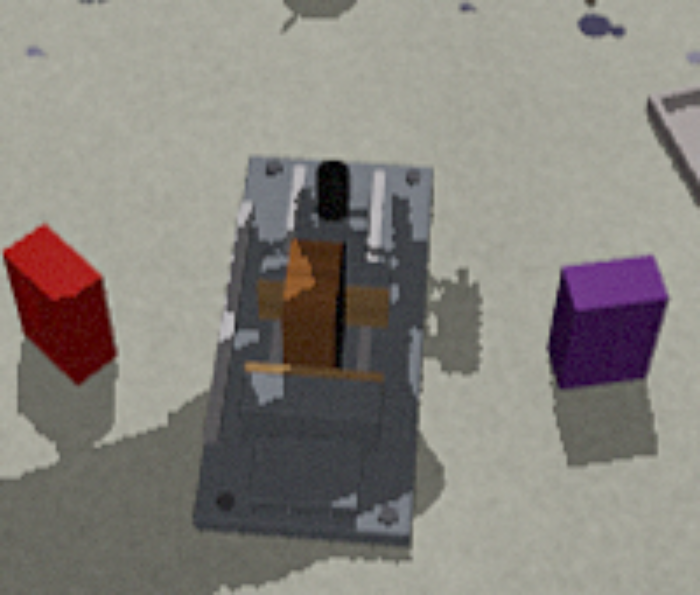

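View pics/top8f.png

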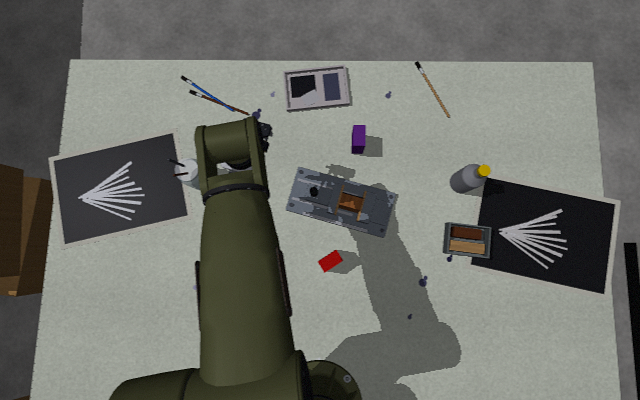

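```bash
python3 -c "
from cell import workorder; print(workorder.sign_off())"
```

```text
the job is handed in; nothing more can be done
None
```

The printing block is now clamped in the vice, a quarter turn round, with its carved face towards the open front. I handed the job in at about 32 s of the 61 s allowed.

I pulled the jaw open to about 80 mm by its knob and lifted the block clear. I turned it a quarter turn, lowered it until it touched the bed, and let go. Then I slid the jaw shut until it stopped moving and the wrist force along the jaw's travel rose to about 13 N. After that I opened the fingers and moved the arm away.

Last checks before handing in:
- **Jaw:** the knob sits at vice y of about 82 mm, which is a gap of about 62 mm, the block's width.
- **Block:** its top is 112.7 mm above the table, so it is standing flat on the bed. It is square to the vice within about half a degree, and its centre is 2–3 mm towards the stop strip.
- **Camera agreement:** the two views differed by about 2.4 mm on the block's position along y. The side view gave −27.0 mm and the top view −29.4 mm, against −29 mm expected. The side view's outline was slightly too long (65 mm instead of 62), so I trust the top view more.
- **Carved face:** the cameras only caught it edge-on after the turn. It was clearly visible facing the fixed jaw before the turn, and its black edge showed on the open-front side afterwards.
- **Other things:** the jar, flask, offcut box and the red and purple blocks look unmoved in the pictures. I compared them by eye and did not measure them.

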